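Load a dish through the spring flap of a dark chamber

ROBOT

A 6-joint arm with a two-finger parallel gripper is mounted at the origin on a cart in front of the work surface, level with it; the furniture and walls round the work are solid. World frame = base frame: x ahead of the robot, y to its left, z up, the work surface at z = 0. Lengths are in m, angles in degrees, forces in N, time in s.
With the tool pointing down it reaches from about 0.325 to 1 m from the base axis. Payload 5.1 kg.
Tool frame: the origin (TCP) lies between the finger pads; the fingertips stand 25 mm ahead of it and the grasp point (between the pads) lies 6 mm ahead of it; z points along the fingers, y is the line along which they close (so a half turn about z gives the same grasp; the last joint's range is limited). The gripper opens to 85 mm and grips with 20 to 120 N. Pads are 22 mm wide; open, the fingers measure 114 mm over their backs; the gripper's body (76 mm by 85 mm) begins 54 mm behind the grasp point. The pads swing forward as they close: fully open they stand 13 mm farther back than shut.
Start: joints at [66.085, 7.093, 94.555, -0, 78.352, -4.733], TCP at [0.214, 0.614, 0.256] pointing down, gripper open.
Joint ranges: [-149.61, 149.61], [-58.7, 133.49], [1.44, 155.28], [-77.14, 257.14], [18.33, 153.61], [-166.67, 166.67]. Speed limits (degrees/s): [147.25, 147.25, 180, 180, 180, 180].

INTERFACE

Orientations are given as a 3x3 rotation matrix whose columns are the frame's x, y, z axes.
In Python, from bench import arm gives the robot as it stands.
- The arm moves only by the tool apply_moves, never from a script. Its argument "increments" is a list of rows, each a list of 3 entries, a list of its own where there are three numbers: the opening, from 0 (shut) to 1 (fully open), then the shift along the tool's x, y, z in m, then the turn, a rotation vector about the tool's x, y, z in rad. A call has 1 to 10 rows; each row shifts and turns the commanded pose from where the row before left it, along the tool's axes as they then stand; what a row does not reach is not made up. A row lasts 1/10 s, in which the tool goes at most 50 mm and 8.59 degrees, less where a joint would pass 70% of its speed; a pose out of reach is approached as far as the arm can. A call with a gripper value outside its range is refused whole. The fingers move at their own pace and stop on an object; "newtons" is the grip in N (left out, the last holds). Time passes only in rows, so rows that do not move let the fingers close. It gives the time, the measured TCP pose, the force, the opening and the grip force at its end, in the units of the state.
- arm.observe(): the state, without advancing time (a new reading comes with each control period).
- arm.camera(name): name is "scene" or "side" or "wrist"; returns (picture, depth): 400x640x3 uint8, red, green, blue; 400x640 float32, m along the optical axis (not along the pixel's ray), 0 where there is no reading.
- arm.camera_params(name): a dict with "camera_matrix" (3x3 intrinsics, pixels), "cam_to_world" (4x4, takes a point from camera to world coordinates). Camera axes: x right, y down, z forward; pixel columns grow to the right and rows downward; lengths in m; the calibration is good to about 2 mm. A picture is of the moment at which its call begins: read the wrist's pose just before it. camera_params takes no time and is no camera call; for the wrist camera it gives the pose at the moment of the call.
- arm.sign_off(): hands the job in; it is judged then, once.
The state is a dict: "t": time; "joints": joint angles; "qvel": joint speeds; "effort": joint torques, N m; "eef_pos": TCP position; "orientation": TCP orientation; "contact_force": force on the tool from outside, world axes, zero at the start; "wrist_torque": the same for the moment, N m; "finger_gap": finger opening in m; "grasp_force": force on a finger pad.
Only numpy, scipy, OpenCV 4.12 (cv2) and the standard library are available. Lean on these libraries where they do the work, as an engineer would, in place of code of your own. Each camera call takes 0.05 s, during which the arm holds its last target. There are 200 camera calls.

TASK

Set the petri dish flat in the nest of four pins on the carriage, while the carriage still stands outside the white chamber. Then push the loaded carriage through the spring flap into the chamber until it is fully home against the back wall and the flap has shut behind the dish. The dish must end lying in its nest; leave the timer, tape roll, bottle and beaker where they are.

Things in the scene. Friction and masses are not known exactly. Their poses are not given: they have to be found in the camera images.
- chamber: White sheet-metal box, no floor, fixed to the bench, mouth roughly towards the robot's left; pose varies. 118 deep, 90 wide, 70 high outside; inside 82 wide, 114 deep (back wall at own x = +114). Origin on the bench, mid-mouth, in the closed flap's plane; own +x points into the box, y across, z up. Roof from x = -4.
- chamber_cheeks (a point): Middle between the outer ends of two steel guide cheeks, 24 high, that flare from the sides of the chamber's mouth: 82 apart at chamber x = 0, about 118 apart at x = -40 where they end. The point lies on the bench at chamber x = -40.
- flap (a joint): Steel flap in the mouth, 78 wide, 46 high, 3 thick, hinged along its top edge 58 above the bench, lower edge 10 above the bench. 0 = shut (hanging upright), grows as it swings into the box, up to 1.3 rad. A light spring shuts it: about 0.4 N at the lower edge to start it, 1 N at 0.5 rad, 1.7 N at 1 rad.
- flap_edge (a point): Middle of the flap's lower edge.
- carriage: Flat aluminium carriage, loose, about 0.22 kg, slides on the bench, 199 long, starts outside and out of line with the mouth. Origin on its underside below the nest centre; own +x end goes in first. Body plate 76 wide, 4 thick, x = -36 to +44; front cross bar 20 high at x = 36 to 44. Tail plate 36 wide, 4 thick, back to x = -155, passes under the flap. Home: origin at chamber x = +70.
- carriage_nest (a point): Centre of the dish nest, on the carriage plate, 4 above the bench, over the carriage origin. Four grey pins 6 thick with tapered tips stand at carriage x, y = +-25, tops 13.5 above the bench; the dish fits between them with about 3 play each way. The sides (+-y) between the pins are open for fingers.
- carriage_grip (a point): Middle of the upright grey grip on the carriage's tail, at carriage x = -145, 32 above the bench. The grip is 12 thick (carriage y), 22 long (x), its top 46 above the bench. With the carriage home it stands 75 outside the mouth plane. The flap falls shut behind the dish when the grip is about 85 outside.
- dish: Shallow round petri dish with lid, 59 diameter, 15 high, clear-white, solid to the touch, about 0.03 kg. Origin at the centre of its underside, z up. Starts on the bench to the left of the carriage.
- timer: Bystander: white bench timer, 62 x 66 x 18, origin under its centre.
- tape_roll: Bystander: roll of masking tape, 100 diameter, 25 high, origin under its centre.
- syringe_bottle: Bystander: clear bottle with a syringe in its neck, 68 diameter, 260 high, origin under its centre.
- small_beaker: Bystander: small glass beaker, 44 diameter, 58 high, origin under its centre.
Things that resemble listed ones, but are neither listed nor needed, are in the scene too. Leave any blue, brown or turquoise look-alike of the dish alone.

How it is judged:
By the outcome, as a careful person would: the job done as asked, in the order asked, and still so for the second after the job is handed in, with the robot touching nothing.
It also fails if it takes over 64 s, if anything falls off the work surface, if the arm or the gripper's body presses on something with over 40 N, if the wrist force passes 120 N, or if a joint passes its speed limit or range.

## Working session

There is one attempt and no reset: what is moved stays moved. The work goes in short steps, Python scripts to look and compute and a tool call to move; the robot and the scene stay as the last step left them, time stands still between calls to the robot, and variables do not carry over. Pictures are saved under pics/ and viewed, at most 10 in all, crops included, and the job is handed in when it is done.

Besides the shell and the picture viewer there is one more tool, called as name(argument=value, ...), one argument or row to a line, values as JSON. apply_moves: Moves the arm, as the interface text tells. Its arguments: {"type":"object","properties":{"increments":{"type":"array","items":{"type":"array"}},"newtons":{"type":"number"}},"required":["increments"]}

```bash
mkdir -p pics
cat > h.py <<'E'
import numpy as np, cv2
from bench import arm
def snap(name):
    P=arm.camera_params(name); im,d=arm.camera(name); 
    np.savez(f'{name}.npz',im=im,d=d,K=P['camera_matrix'],T=P['cam_to_world']); return im,d
def load(name):
    z=np.load(f'{name}.npz'); return z['im'],z['d'],np.array(z['K']),np.array(z['T'])
def ray(name,u,v,h):
    _,_,K,T=load(name); r=T[:3,:3]@np.linalg.inv(K)@np.array([u,v,1.]); o=T[:3,3]
    return o+r*(h-o[2])/r[2]
def cloud(name):
    im,d,K,T=load(name); v,u=np.mgrid[:400,:640]
    p=np.stack([(u-K[0,2])/K[0,0]*d,(v-K[1,2])/K[1,1]*d,d],-1)
    return im,p@T[:3,:3].T+T[:3,3],d>0
def save(n,im): cv2.imwrite(f'pics/{n}.png',im[...,::-1])
E
python3 - <<'E'
from h import *
a,_=snap('scene');b,_=snap('side')
save('scene0',a);save('side0',b)
for n in('scene','side'):print(load(n)[3].round(3))
E
```

```text
[[ 0.615 -0.568  0.546 -0.036]
 [-0.788 -0.451  0.418 -0.29 ]
 [ 0.009 -0.688 -0.726  0.878]
 [ 0.     0.     0.     1.   ]]
[[-0.998 -0.053  0.038  0.514]
 [-0.063  0.627 -0.777  1.312]
 [ 0.017 -0.777 -0.629  0.991]
 [ 0.     0.     0.     1.   ]]
```

View pics/scene0.png

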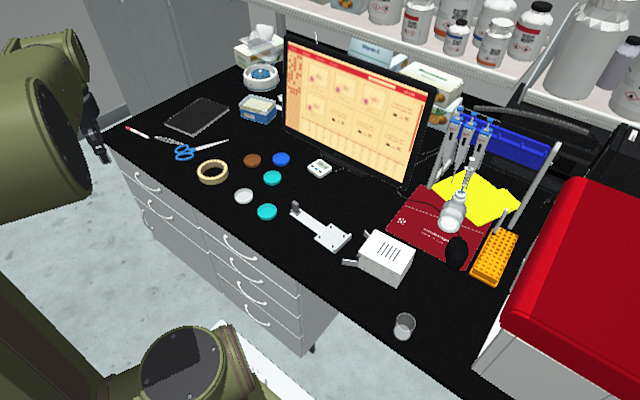

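View pics/side0.png

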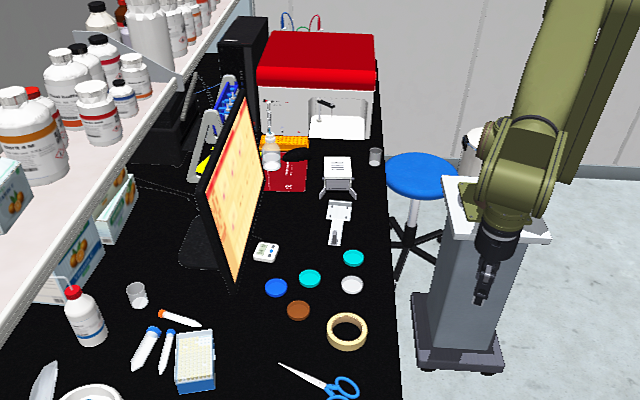

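The scene view shows the white dish at (243,196), the carriage from its grip at (295,206) to its front at (335,240), and the chamber at (385,257). In the side view the dish is at (352,284), the carriage at (338,220) and the chamber at (338,172).

Run:
```python
from h import *
for n,pts in (('scene',[(243,196)]),('side',[(352,284)])):
    im,d,K,T=load(n)
    for (u,v) in pts:
        m=(im.min(2)>110).astype(np.uint8); k,l,s,c=cv2.connectedComponentsWithStats(m)
        i=l[v,u]; print(n,'dish',s[i],c[i],ray(n,*c[i],.010).round(4))
pts={}
for n in('scene','side'):
    im,P,ok=cloud(n); z=P[...,2]; 
    R=ok&(abs(P[...,0]-.5)<.35)&(abs(P[...,1])<.5)
    m=((im.min(2)>90)&R&(z<.09)&(z>-.01)).astype(np.uint8)
    k,l,s,c=cv2.connectedComponentsWithStats(m)
    for i in range(1,k):
        if s[i][4]>40: q=P[l==i]; print(n,s[i],np.median(q,0).round(3),q[:,:2].min(0).round(3),q[:,:2].max(0).round(3),np.percentile(q[:,2],[5,95]).round(3))
im=load('scene')[0][185:300,225:425];a=cv2.resize(im,(800,460),interpolation=cv2.INTER_CUBIC)
save('crop',a)
```

```text
scene dish [234 188  19  16 238] [243.34033613 195.5       ] [0.4667 0.4101 0.01  ]
side dish [341 276  22  18 321] [351.64485981 284.34890966] [0.4643 0.4113 0.01  ]
scene [286 122 117  61 507] [0.767 0.221 0.082] [0.762 0.021] [0.773 0.495] [0.074 0.089]
scene [307 159  25  19 308] [0.714 0.297 0.016] [0.683 0.263] [0.767 0.35 ] [0.002 0.02 ]
scene [234 188  19  16 250] [0.464 0.407 0.014] [0.436 0.377] [0.507 0.452] [0.002 0.018]
scene [437 201  30  32 532] [ 0.738 -0.156  0.057] [ 0.73  -0.185] [ 0.84  -0.103] [0.012 0.088]
scene [ 289  208   63   46 1003] [0.514 0.116 0.004] [0.471 0.048] [0.56  0.262] [0.    0.018]
scene [493 222   9  12  46] [ 0.786 -0.271  0.065] [ 0.783 -0.275] [ 0.815 -0.265] [0.04  0.085]
scene [ 342  229   74   60 2265] [ 0.503 -0.075  0.068] [ 0.456 -0.138] [0.629 0.036] [0.003 0.072]
scene [424 228  25  14  56] [ 0.71  -0.14   0.002] [ 0.704 -0.177] [ 0.716 -0.1  ] [0.    0.005]
scene [510 239  27  54 125] [ 0.743 -0.371  0.028] [ 0.649 -0.374] [ 0.847 -0.367] [-0.001  0.048]
scene [ 472  294   74  106 1582] [ 0.407 -0.416  0.045] [ 0.404 -0.499] [ 0.65
[... 263 characters left out ...]
7   0.056] [ 0.787 -0.378] [ 0.836 -0.262] [0.017 0.086]
side [261 145  20  27 393] [ 0.757 -0.123  0.051] [ 0.731 -0.226] [ 0.795 -0.11 ] [0.01  0.087]
side [369 148  13  18 178] [ 0.388 -0.191  0.037] [ 0.357 -0.305] [ 0.407 -0.181] [0.007 0.056]
side [319 156  38  44 973] [ 0.521 -0.032  0.067] [ 0.453 -0.253] [0.578 0.028] [0.001 0.072]
side [233 173  30 109 317] [0.766 0.287 0.079] [0.762 0.016] [0.769 0.485] [0.072 0.089]
side [326 200  26  46 752] [0.512 0.116 0.004] [0.469 0.025] [0.549 0.259] [-0.001  0.02 ]
side [253 242  26  21 409] [0.716 0.309 0.014] [0.684 0.248] [0.749 0.34 ] [0.002 0.018]
side [341 276  22  18 323] [0.464 0.415 0.014] [0.435 0.367] [0.494 0.442] [0.007 0.017]
```

View pics/crop.png

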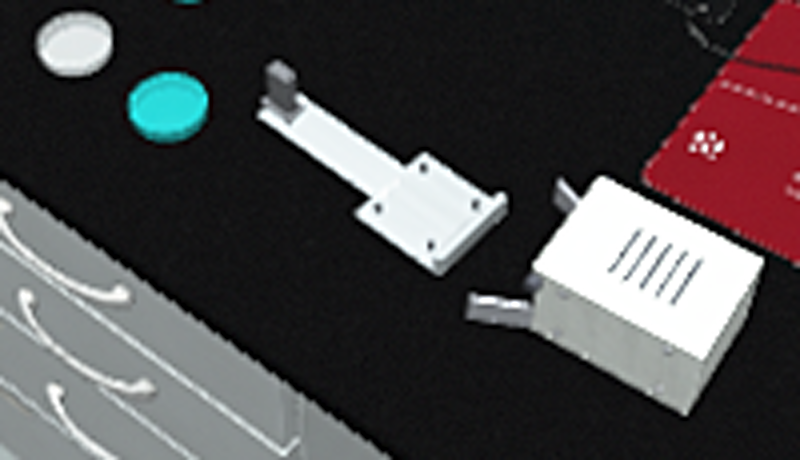

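Run:
```python
from h import *
c=lambda x,y:(225+x/4,185+y/4)
pins=np.array([ray('scene',*c(*p),.012) for p in [(424,168),(378,208),(431,246),(476,204)]]);print(pins.round(4),pins.mean(0).round(4))
f=pins[2:].mean(0)-pins[:2].mean(0);print('yaw pins',np.degrees(np.arctan2(f[1],f[0])))
print('grip',ray('scene',*c(283,82),.036).round(4))
for n in('scene','side'):
    im,P,ok=cloud(n);x,y,z=P[...,0],P[...,1],P[...,2]
    m=ok&(z>.062)&(z<.08)&(abs(x-.52)<.1)&(abs(y+.05)<.12)&(im.min(2)>120)
    r=cv2.minAreaRect(P[m][:,:2].astype(np.float32)*1000);print(n,'roof',r,np.median(z[m]))
    m=ok&(z>.025)&(z<.05)&(abs(x-.5)<.08)&(y>.15)&(y<.33); q=P[m];print('grip cloud',m.sum(),q.mean(0).round(4),q.min(0).round(3),q.max(0).round(3))
    m=ok&(z>.001)&(z<.008)&(abs(x-.52)<.08)&(y>.04)&(y<.28)&(im.min(2)>100); q=P[m]
    r=cv2.minAreaRect((q[q[:,1]<.13][:,:2]*1000).astype(np.float32));print('plate',r)
    t=q[q[:,1]>.15];vx,vy,x0,y0=cv2.fitLine((t[:,:2]*1000).astype(np.float32),cv2.DIST_L2,0,.01,.01).ravel();print('tail',np.degrees(np.arctan2(vy,vx)),x0,y0)
    hs=cv2.cvtColor(im,cv2.COLOR_RGB2HSV)
    m=((hs[...,0]>80)&(hs[...,0]<95)&(hs[...,1]>120)&ok&(z<.03)&(y>.1)).astype(np.uint8)
    k,l,s,cc=cv2.connectedComponentsWithStats(m)
    for i in range(1,k):
        if s[i][4]>80:print('turq',ray(n,*cc[i],.01).round(3))
```

```text
[[0.5358 0.1143 0.012 ]
 [0.4859 0.118  0.012 ]
 [0.4828 0.0681 0.012 ]
 [0.5325 0.0649 0.012 ]] [0.5093 0.0913 0.012 ]
yaw pins -93.69435272442514
grip [0.5202 0.2359 0.036 ]
scene roof ((527.3970336914062, -74.22659301757812), (98.08100128173828, 122.55177307128906), 3.982269287109375) 0.06981961816149607
grip cloud 49 [0.5186 0.2371 0.0393] [0.514 0.228 0.026] [0.528 0.249 0.049]
plate ((513.0374755859375, 90.54502868652344), (79.43030548095703, 79.69723510742188), 87.60466766357422)
tail 88.33556 517.0293 193.70055
turq [0.583 0.396 0.01 ]
turq [0.464 0.306 0.01 ]
side roof ((526.4932861328125, -70.03169250488281), (99.74223327636719, 132.850830078125), 5.582037448883057) 0.06913892318318698
grip cloud 39 [0.5199 0.2459 0.0393] [0.514 0.23  0.025] [0.526 0.255 0.05 ]
plate ((509.4403381347656, 92.28041076660156), (76.0812759399414, 77.15286254882812), 86.73153686523438)
tail 87.39122 515.66547 198.35124
turq [0.462 0.307 0.01 ]
turq [0.581 0.397 0.01 ]
```

```bash
cat >> h.py <<'E'
def to(x,y,z,yaw=None):
    """tool-frame shift and turn to have TCP at x,y,z with tool y axis along world angle yaw (mod 180)"""
    s=arm.observe(); R=np.array(s['orientation']); d=R.T@(np.array([x,y,z])-s['eef_pos'])
    from scipy.spatial.transform import Rotation as Q
    out=None
    if yaw is not None:
        c=np.cos(np.radians(yaw));n=np.sin(np.radians(yaw)); Y=np.array([c,n,0])
        if Y@R[:,1]<0:Y=-Y
        Z=np.array([0,0,-1.]);G=np.stack([np.cross(Y,Z),Y,Z],1); out=Q.from_matrix(R.T@G).as_rotvec().round(4)
    print('t',s['t'],'pos',np.round(s['eef_pos'],4),'shift',d.round(4),'turn',out,'gap',s['finger_gap'],'F',np.round(s['contact_force'],1))
E
python3 - <<'E'
from h import *
s=arm.observe();print(np.array(s['orientation']).round(3));P=arm.camera_params('wrist');print(P['cam_to_world'].round(3),P['camera_matrix'])
to(.465,.411,.14,-3.7)
to(.465,.411,.14,-85)
E
```

```text
[[-0.944  0.329 -0.001]
 [ 0.329  0.944 -0.002]
 [ 0.    -0.002 -1.   ]]
[[ 0.328  0.904  0.273  0.144]
 [ 0.945 -0.314 -0.097  0.64 ]
 [-0.002  0.29  -0.957  0.373]
 [ 0.     0.     0.     1.   ]] [[322.71650744   0.         317.30924348]
 [  0.         322.71650744 202.86570338]
 [  0.           0.           1.        ]]
t 0.1 pos [0.2134 0.6134 0.2552] shift [-0.3042 -0.1083  0.1153] turn [-1.7000e-03  1.1000e-03  1.3006e+00] gap 0.08557354731027446 F [-0.1 -0.4 -0.1]
t 0.1 pos [0.2134 0.6134 0.2552] shift [-0.3042 -0.1083  0.1153] turn [-0.0018 -0.0005 -0.422 ] gap 0.08557354731027446 F [-0.1 -0.4 -0.1]
```

apply_moves(
  increments=[
    [1,[-0.038,-0.0135,0.007],[0,0,0]],
    [1,[-0.038,-0.0135,0.007],[0,0,0]],
    [1,[-0.038,-0.0135,0.007],[0,0,0]],
    [1,[-0.038,-0.0135,0.007],[0,0,0]],
    [1,[-0.038,-0.0135,0.007],[0,0,0]],
    [1,[-0.038,-0.0135,0.007],[0,0,0]],
    [1,[-0.038,-0.0135,0.007],[0,0,0]],
    [1,[-0.038,-0.0135,0.007],[0,0,0]],
  ],
)

```text
t: 0.9
eef_pos: [0.4661, 0.4106, 0.1995]
orientation: [[-0.944, 0.329, -0.001], [0.329, 0.944, -0.0], [0.0, -0.001, -1.0]]
contact_force: [-0.0, 0.8, -1.0]
finger_gap: 0.0858
grasp_force: 0.0
```

apply_moves(
  increments=[
    [1,[0,0,0],[0,0,0.1445]],
    [1,[0,0,0],[0,0,0.1445]],
    [1,[0,0,0],[0,0,0.1445]],
    [1,[0,0,0],[0,0,0.1445]],
    [1,[0,0,0],[0,0,0.1445]],
    [1,[0,0,0],[0,0,0.1445]],
    [1,[0,0,0],[0,0,0.1445]],
    [1,[0,0,0],[0,0,0.1445]],
    [1,[0,0,0],[0,0,0.1445]],
    [1,[0,0,0],[0,0,0]],
  ],
)

```text
t: 1.9
eef_pos: [0.4649, 0.4118, 0.1997]
orientation: [[0.064, 0.998, -0.001], [0.998, -0.064, -0.001], [-0.001, -0.001, -1.0]]
contact_force: [-0.5, -0.6, 0.2]
finger_gap: 0.0855
grasp_force: 0.0
```

Run:
```python
from h import *
snap('wrist');save('w1',load('wrist')[0])
to(.465,.411,.03,-3.7)
```

```text
t 1.95 pos [0.465  0.4118 0.1998] shift [-0.0007  0.0002  0.1698] turn [-0.0007  0.0006  0.003 ] gap 0.08543842095820543 F [-0.   1.9  0.3]
```

View pics/w1.png

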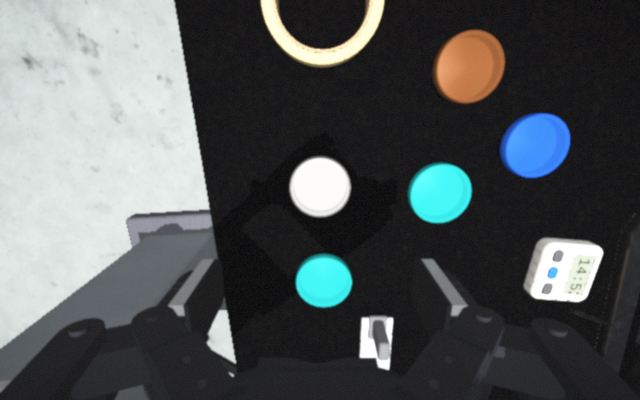

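The wrist view shows the white dish at (320,186), the nearby turquoise one at (323,280) and the grip at (378,335).

Run:
```python
from h import *
im,d,K,T=load('wrist')
m=((im.min(2)>110)).astype(np.uint8);k,l,s,c=cv2.connectedComponentsWithStats(m);i=l[186,320];print(s[i],c[i],ray('wrist',*c[i],.009).round(4),T.round(3)[:3,3])
```

```text
[ 289  157   62   60 2904] [319.63395317 186.5988292 ] [0.4674 0.4109 0.009 ] [0.47  0.488 0.317]
```

Run:
```python
from h import *
im,P,ok=cloud('wrist');z=P[...,2]
for u0,u1 in((150,240),(400,480)):
    m=np.zeros(ok.shape,bool);m[240:330,u0:u1]=1;m&=ok&(z>.1);q=P[m];print(m.sum(),q[:,2].min().round(4),np.percentile(q[:,2],[1,5]).round(4),q[q[:,2]<q[:,2].min()+.005].mean(0).round(3))
```

```text
3709 0.1867 [0.1893 0.193 ] [0.423 0.418 0.19 ]
3567 0.1873 [0.1892 0.1926] [0.509 0.413 0.19 ]
```

apply_moves(
  increments=[
    [1,[0,0.002,0.04],[0,0,0]],
    [1,[0,0,0.04],[0,0,0]],
    [1,[0,0,0.04],[0,0,0]],
    [1,[0,0,0.03],[0,0,0]],
    [1,[0,0,0],[0,0,0]],
  ],
  newtons=20,
)

```text
t: 2.45
eef_pos: [0.4637, 0.4092, 0.0444]
orientation: [[0.062, 0.998, -0.009], [0.998, -0.062, -0.007], [-0.007, -0.009, -1.0]]
contact_force: [-1.7, -0.6, 0.4]
finger_gap: 0.0852
grasp_force: 0.0
```

apply_moves(
  increments=[
    [1,[0,0,0],[0,0,0]],
    [1,[0,0,0],[0,0,0]],
  ],
)

```text
t: 2.65
eef_pos: [0.4687, 0.413, 0.0529]
orientation: [[0.064, 0.998, 0.003], [0.998, -0.064, 0.002], [0.003, 0.003, -1.0]]
contact_force: [0.1, 0.0, 0.5]
finger_gap: 0.0852
grasp_force: 0.0
```

```bash
python3 -c "
from h import *
to(.467,.411,.023,-3.7)"
```

```text
t 2.65 pos [0.4687 0.413  0.0529] shift [-0.0021 -0.0016  0.0299] turn [ 0.0031 -0.0027  0.001 ] gap 0.0851947512143234 F [0.1 0.  0.5]
```

apply_moves(
  increments=[
    [1,[0,0,0.009],[0,0,0]],
    [1,[0,0,0.009],[0,0,0]],
    [1,[0,0,0.006],[0,0,0]],
    [1,[0,0,0.003],[0,0,0]],
    [1,[0,0,0],[0,0,0]],
    [1,[0,0,0],[0,0,0]],
    [0,[0,0,0],[0,0,0]],
    [0,[0,0,0],[0,0,0]],
    [0,[0,0,0],[0,0,0]],
    [0,[0,0,0],[0,0,0]],
  ],
  newtons=25,
)

```text
t: 3.65
eef_pos: [0.4677, 0.4122, 0.024]
orientation: [[0.064, 0.998, 0.001], [0.998, -0.064, 0.001], [0.001, 0.001, -1.0]]
contact_force: [0.6, 0.3, 1.9]
finger_gap: 0.0578
grasp_force: 27.0
```

apply_moves(
  increments=[
    [0,[0,0,0],[0,0,0]],
    [0,[0,0,0],[0,0,0]],
    [0,[0,0,0],[0,0,0]],
    [0,[0,0,0],[0,0,0]],
  ],
)

```text
t: 4.05
eef_pos: [0.4676, 0.4122, 0.0239]
orientation: [[0.064, 0.998, 0.001], [0.998, -0.064, 0.001], [0.001, 0.001, -1.0]]
contact_force: [1.0, -0.2, 4.3]
finger_gap: 0.058
grasp_force: 27.2
```

Run:
```python
from h import *
snap('wrist')
im,P,ok=cloud('wrist');z=P[...,2]
to(.5093,.0913,.1,-3.7)
p=arm.observe()['eef_pos']
save('w2',load('wrist')[0])
```

```text
t 4.1 pos [0.4677 0.4122 0.0239] shift [-0.3175  0.0623 -0.0763] turn [ 0.0009 -0.0007  0.    ] gap 0.05811616997946769 F [0.1 0.2 5.2]
```

View pics/w2.png

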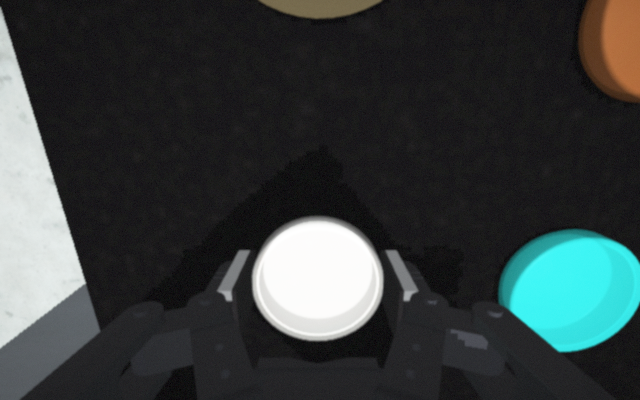

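The dish is centred between the pads. Next I lift it and fly past the nest so I can look back at it.

apply_moves(
  increments=[
    [0,[0,0,-0.006],[0,0,0]],
    [0,[0,0,-0.02],[0,0,0]],
    [0,[0,0,-0.04],[0,0,0]],
    [0,[0,0,-0.04],[0,0,0]],
    [0,[0,0,-0.03],[0,0,0]],
    [0,[0,0,-0.01],[0,0,0]],
    [0,[-0.01,0.002,0],[0,0,0]],
    [0,[-0.02,0.003,0],[0,0,0]],
    [0,[-0.03,0.005,0],[0,0,0]],
    [0,[-0.04,0.007,0],[0,0,0]],
  ],
)

```text
t: 5.1
eef_pos: [0.4761, 0.3085, 0.1658]
orientation: [[0.063, 0.998, -0.005], [0.998, -0.063, -0.003], [-0.003, -0.005, -1.0]]
contact_force: [0.3, 0.3, -1.0]
finger_gap: 0.0583
grasp_force: 27.0
```

apply_moves(
  increments=[
    [0,[-0.04,0.007,0],[0,0,0]],
    [0,[-0.04,0.007,0],[0,0,0]],
    [0,[-0.04,0.007,0],[0,0,0]],
    [0,[-0.04,0.007,0],[0,0,0]],
    [0,[-0.04,0.007,0],[0,0,0]],
    [0,[-0.04,0.007,0],[0,0,0]],
    [0,[-0.035,0.005,0],[0,0,0]],
    [0,[-0.025,0.004,0],[0,0,0]],
    [0,[-0.01,0.001,0],[0,0,0]],
    [0,[0,0,0],[0,0,0]],
  ],
)

```text
t: 6.1
eef_pos: [0.508, -0.0031, 0.167]
orientation: [[0.067, 0.998, -0.004], [0.998, -0.067, 0.001], [0.0, -0.004, -1.0]]
contact_force: [-0.5, -0.9, -0.8]
finger_gap: 0.0583
grasp_force: 27.0
```

apply_moves(
  increments=[
    [0,[0,0,0],[0,0,0]],
    [0,[0,0,0],[0,0,0]],
    [0,[0,0,0],[0,0,0]],
  ],
)

```text
t: 6.4
eef_pos: [0.5095, -0.0007, 0.1691]
orientation: [[0.063, 0.998, -0.0], [0.998, -0.063, 0.0], [0.0, -0.0, -1.0]]
contact_force: [0.2, -0.1, 0.0]
finger_gap: 0.058
grasp_force: 27.0
```

Run:
```python
from h import *
snap('wrist')
to(.5093,.0913,.1,-3.7)
save('w3',load('wrist')[0])
```

```text
t 6.45 pos [ 0.5096 -0.0008  0.1692] shift [ 0.0919 -0.006   0.0692] turn [-0.0002 -0.0001  0.0017] gap 0.05858939788725848 F [-0.3 -0.8 -0.7]
```

View pics/w3.png

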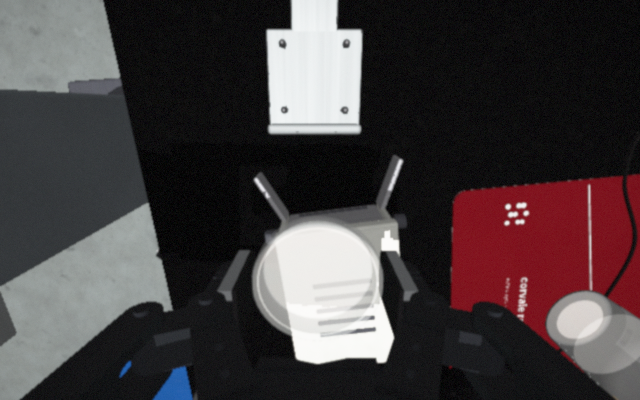

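The picture shows the nest pins at about (282,44), (346,44), (285,110) and (344,110). The held dish is at (318,280), and the cheek ends are at (258,178) and (400,160).

Run:
```python
from h import *
im,d,K,T=load('wrist');g=im.min(2)
P=[]
for u,v in((282,44),(346,44),(285,110),(344,110)):
    w=g[v-8:v+9,u-8:u+9].astype(float);w=np.clip(200-w,0,None);yy,xx=np.mgrid[v-8:v+9,u-8:u+9]
    a,b=(xx*w).sum()/w.sum(),(yy*w).sum()/w.sum();P.append(ray('wrist',a,b,.0105));print(a,b,P[-1].round(4))
P=np.array(P);c=P.mean(0);f=P[2:].mean(0)-P[:2].mean(0);print('nest',c.round(4),'yaw',np.degrees(np.arctan2(f[1],f[0])),np.linalg.norm(f))
# dish top outline: rows 220..  bright circle
h=.1692-.024+.015
for u,v in((318,280),(253,281),(383,281),(318,221),(318,339)):print((u,v),ray('wrist',u,v,h).round(4))
for n,u,v,z in(('cheekL',258,176,.024),('cheekR',400,158,.024),('rootL',288,219,.024),('rootR',380,206,.024)):print(n,ray('wrist',u,v,z).round(4))
```

```text
282.2054012932674 43.70197793837961 [0.4902 0.1225 0.0105]
345.77405447775817 43.69547325102881 [0.5395 0.1194 0.0105]
284.21792069934435 109.4392756790509 [0.4872 0.0734 0.0105]
344.0615146032567 109.8286378909279 [0.5363 0.07   0.0105]
nest [0.5133 0.0963 0.0105] yaw -93.60288383680064 0.04927775489300415
(318, 280) [0.5103 0.0013 0.1602]
(253, 281) [0.4817 0.0026 0.1602]
(383, 281) [ 0.539  -0.0009  0.1602]
(318, 221) [0.5121 0.029  0.1602]
(318, 339) [ 0.5084 -0.0298  0.1602]
cheekL [0.462 0.022 0.024]
cheekR [0.5793 0.0297 0.024 ]
rootL [ 0.4834 -0.0172  0.024 ]
rootR [ 0.5628 -0.0104  0.024 ]
```

apply_moves(
  increments=[
    [0,[0.01,0,0],[0,0,0]],
    [0,[0.025,-0.001,0],[0,0,0]],
    [0,[0.03,-0.001,0],[0,0,0]],
    [0,[0.022,-0.001,0.02],[0,0,0]],
    [0,[0.0097,0,0.04],[0,0,0]],
    [0,[0,0,0.03],[0,0,0]],
    [0,[0,0,0.02],[0,0,0]],
    [0,[0,0,0.009],[0,0,0]],
    [0,[0,0,0.003],[0,0,0]],
    [0,[0,0,0],[0,0,0]],
  ],
)

```text
t: 7.45
eef_pos: [0.5134, 0.0953, 0.0479]
orientation: [[0.064, 0.998, 0.001], [0.998, -0.064, 0.0], [0.0, 0.001, -1.0]]
contact_force: [-0.3, 0.2, -0.1]
finger_gap: 0.058
grasp_force: 27.0
```

apply_moves(
  increments=[
    [0,[0,0,0],[0,0,0]],
    [0,[0,0,0],[0,0,0]],
    [0,[0,0,0],[0,0,0]],
  ],
)

```text
t: 7.75
eef_pos: [0.5136, 0.0949, 0.0484]
orientation: [[0.065, 0.998, 0.002], [0.998, -0.065, 0.0], [0.0, 0.002, -1.0]]
contact_force: [0.1, -0.2, -0.0]
finger_gap: 0.0584
grasp_force: 27.0
```

Run:
```python
from h import *
snap('wrist')
to(.5126,.0959,.045,-3.6)
save('w4',load('wrist')[0])
```

```text
t 7.8 pos [0.5134 0.0949 0.0481] shift [ 0.0009 -0.0009  0.0031] turn [ 0.0015 -0.0002 -0.0018] gap 0.05802349098435791 F [ 0.1 -0.4 -0.5]
```

View pics/w4.png

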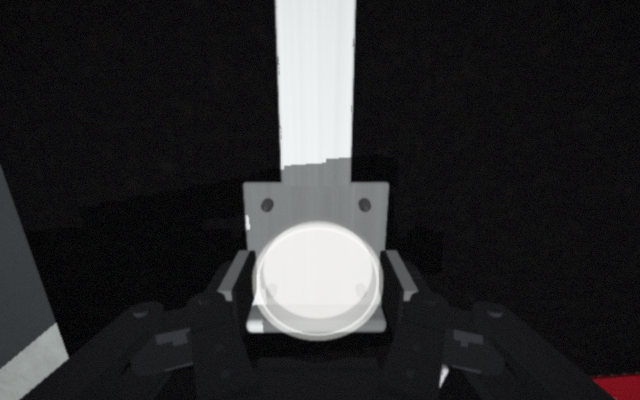

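The rear pins show at (267,204) and (365,204), and the front pins through the dish at (270,290) and (361,290).

Run:
```python
from h import *
im,d,K,T=load('wrist')
for z in (.009,.012):
    P=np.array([ray('wrist',u,v,z) for u,v in((267,204.5),(365,204.5),(270,290),(361,290))]);print(P.round(4)[:,:2],P.mean(0).round(4))
    P2=P[:2].mean(0);print('from rear',P2+.025*np.array([-.063,-.998,0]))
h=.0481-.024+.015
P=np.array([ray('wrist',u,v,h) for u,v in((253,281),(383,281),(318,221),(318,339))]);print(P.round(4)[:,:2],P[:2].mean(0)[0],P[2:].mean(0)[1])
```

```text
[[0.4903 0.1241]
 [0.5401 0.1209]
 [0.4866 0.0748]
 [0.5368 0.0715]] [0.5135 0.0979 0.009 ]
from rear [0.51363264 0.09758328 0.009     ]
[[0.4909 0.125 ]
 [0.5397 0.1219]
 [0.4872 0.0767]
 [0.5365 0.0734]] [0.5136 0.0993 0.012 ]
from rear [0.51369996 0.09850482 0.012     ]
[[0.4857 0.0982]
 [0.5432 0.0945]
 [0.5162 0.1245]
 [0.5125 0.0657]] 0.514451427990101 0.09509738926975803
```

apply_moves(
  increments=[
    [0,[0.0023,-0.001,0],[0,0,0]],
    [0,[0,0,0.004],[0,0,0]],
    [0,[0,0,0.004],[0,0,0]],
    [0,[0,0,0.004],[0,0,0]],
    [0,[0,0,0.003],[0,0,0]],
    [0,[0,0,0.002],[0,0,0]],
    [0,[0,0,0.0015],[0,0,0]],
    [0,[0,0,0],[0,0,0]],
    [0,[0,0,0],[0,0,0]],
  ],
)

```text
t: 8.7
eef_pos: [0.5121, 0.0973, 0.0289]
orientation: [[0.064, 0.998, 0.0], [0.998, -0.064, 0.0], [0.0, 0.0, -1.0]]
contact_force: [0.5, 0.1, 0.3]
finger_gap: 0.0583
grasp_force: 27.0
```

```bash
python3 -c "
from h import *
to(.5135,.0973,.028,-3.6)"
```

```text
t 8.7 pos [0.5121 0.0973 0.0289] shift [0.0001 0.0014 0.0009] turn [ 0.0001 -0.     -0.0017] gap 0.058330678158991955 F [0.5 0.1 0.3]
```

apply_moves(
  increments=[
    [0,[0,0.001,0.001],[0,0,0]],
    [0,[0,0,0],[0,0,0]],
    [1,[0,0,0],[0,0,0]],
    [1,[0,0,0],[0,0,0]],
    [1,[0,0,0],[0,0,0]],
    [1,[0,0,0],[0,0,0]],
    [1,[0,0,-0.01],[0,0,0]],
    [1,[0,0,-0.03],[0,0,0]],
    [1,[0,0,-0.04],[0,0,0]],
    [1,[0,0,-0.03],[0,0,0]],
  ],
)

```text
t: 9.7
eef_pos: [0.5136, 0.0973, 0.1408]
orientation: [[0.064, 0.998, 0.002], [0.998, -0.064, 0.0], [0.0, 0.002, -1.0]]
contact_force: [0.7, 1.0, 0.3]
finger_gap: 0.0854
grasp_force: 0.0
```

apply_moves(
  increments=[
    [1,[0,0,-0.01],[0,0,0]],
    [1,[-0.03,0,0],[0,0,0]],
    [1,[-0.03,0,0],[0,0,0]],
    [1,[0,0,0],[0,0,0]],
    [1,[0,0,0],[0,0,0]],
    [1,[0,0,0],[0,0,0]],
  ],
)

```text
t: 10.3
eef_pos: [0.5089, 0.0379, 0.1473]
orientation: [[0.064, 0.998, -0.001], [0.998, -0.064, 0.0], [0.0, -0.001, -1.0]]
contact_force: [-0.2, -0.2, -0.8]
finger_gap: 0.0855
grasp_force: 0.0
```

Run:
```python
from h import *
snap('wrist')
to(.5135,.0973,.028,-3.6)
save('w5',load('wrist')[0])
```

```text
t 10.35 pos [0.509  0.038  0.1474] shift [0.0594 0.0008 0.1194] turn [-0.0008 -0.0002 -0.0009] gap 0.08533907766752427 F [ 0.3 -0.9  0.9]
```

View pics/w5.png

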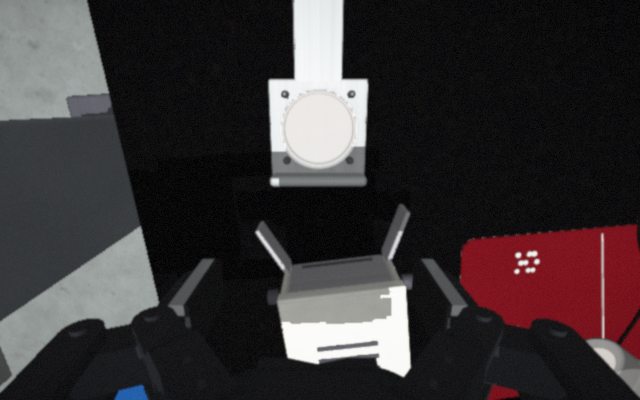

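The dish sits inside the four pins. Now I need the chamber's axis from the cheeks and the mouth.

Run:
```python
from h import *
im,P,ok=cloud('wrist')
for n,u,v,z in(('cheekL',260,224,.024),('cheekR',403,208,.024),('frontL',288,269,.07),('frontR',392,258,.07),('slotL',302,266,.07),('slotR',373,260,.07)):print(n,ray('wrist',u,v,z).round(4),P[v,u].round(3))
x,y,z=P[...,0],P[...,1],P[...,2]
m=ok&(z>.062)&(z<.078)&(abs(x-.52)<.08)&(y<.03)&(y>-.12);m[:,:262]=0;m[:,425:]=0;q=P[m]
# side edges and front edge of roof
for lo in(-.03,-.04,-.05,-.06):
    s=q[abs(q[:,1]-lo)<.002];print(lo,len(s),s[:,0].min().round(4),s[:,0].max().round(4))
for xx in np.arange(.49,.57,.01):
    s=q[abs(q[:,0]-xx)<.003];print(xx.round(2),len(s),s[:,1].max().round(4),end='; ')
```

```text
cheekL [0.4627 0.0263 0.024 ] [0.46  0.021 0.01 ]
cheekR [0.576  0.0325 0.024 ] [0.579 0.029 0.013]
frontL [0.4876 0.0097 0.07  ] [ 0.481 -0.017  0.019]
frontR [0.5574 0.0135 0.07  ] [ 0.573 -0.023 -0.001]
slotL [0.4972 0.0114 0.07  ] [ 0.493 -0.016  0.018]
slotR [0.5448 0.0128 0.07  ] [ 0.553 -0.013  0.02 ]
-0.03 599 0.4789 0.5684
-0.04 602 0.4787 0.5686
-0.05 584 0.4799 0.5693
-0.06 535 0.4807 0.5706
0.49 562 -0.0124; 0.5 606 -0.0116; 0.51 608 -0.0111; 0.52 592 -0.0104; 0.53 604 -0.0094; 0.54 612 -0.0092; 0.55 713 -0.0084; 0.56 753 -0.0077;
```

apply_moves(
  increments=[
    [1,[0.015,0,0],[0,0,0]],
    [1,[0.03,0,0],[0,0,0]],
    [1,[0.04,0,0],[0,0,0]],
    [1,[0.04,0,0],[0,0,0]],
    [1,[0.04,0,0],[0,0,0]],
    [1,[0.025,0,0],[0,0,0]],
    [1,[0.0145,0,0.01],[0,0,0]],
    [1,[0,0,0.02],[0,0,0]],
    [1,[0,0,0.01],[0,0,0]],
    [1,[0,0,0],[0,0,0]],
  ],
)

```text
t: 11.35
eef_pos: [0.5205, 0.241, 0.1049]
orientation: [[0.064, 0.998, -0.005], [0.998, -0.064, -0.002], [-0.002, -0.005, -1.0]]
contact_force: [0.0, -0.0, 0.1]
finger_gap: 0.0855
grasp_force: 0.0
```

Run:
```python
from h import *
snap('wrist')
to(.5226,.2422,.04,-3.6)
im,P,ok=cloud('wrist');x,y,z=P[...,0],P[...,1],P[...,2]
m=ok&(z>.042)&(z<.049)&(abs(x-.522)<.03)&(abs(y-.242)<.04);q=P[m];print(m.sum(),q.min(0).round(4),q.max(0).round(4),q.mean(0).round(4))
save('w6',im)
```

```text
t 11.4 pos [0.5214 0.241  0.1063] shift [0.0013 0.0013 0.0663] turn [-0.0027  0.0012 -0.002 ] gap 0.08522218915670482 F [0.1 0.4 0.7]
660 [0.5163 0.2315 0.042 ] [0.5287 0.2531 0.0477] [0.5226 0.2429 0.0452]
```

View pics/w6.png

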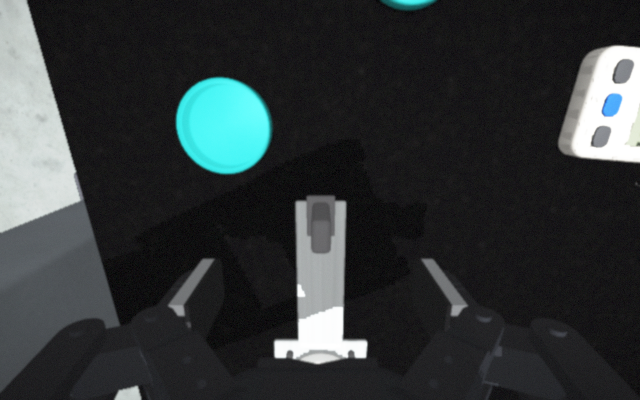

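The grip, at pixel (320,225), lies between the open fingers.

apply_moves(
  increments=[
    [1,[0.001,0.001,0.015],[0,0,0]],
    [1,[0,0,0.02],[0,0,0]],
    [1,[0,0,0.018],[0,0,0]],
    [1,[0,0,0.01],[0,0,0]],
    [1,[0,0,0.003],[0,0,0]],
    [1,[0,0,0],[0,0,0]],
    [0,[0,0,0],[0,0,0]],
    [0,[0,0,0],[0,0,0]],
    [0,[0,0,0],[0,0,0]],
    [0,[0,0,0],[0,0,0]],
  ],
  newtons=50,
)

```text
t: 12.4
eef_pos: [0.5237, 0.2425, 0.0423]
orientation: [[0.064, 0.998, 0.001], [0.998, -0.064, 0.0], [0.0, 0.001, -1.0]]
contact_force: [0.3, -0.5, 0.3]
finger_gap: 0.0282
grasp_force: 0.0
```

apply_moves(
  increments=[
    [0,[0,0,0],[0,0,0]],
    [0,[0,0,0],[0,0,0]],
    [0,[0,0,0],[0,0,0]],
    [0,[0,0,0],[0,0,0]],
    [0,[0,0,0],[0,0,0]],
    [0,[0,0,0],[0,0,0]],
  ],
)

```text
t: 13.0
eef_pos: [0.5237, 0.2425, 0.0422]
orientation: [[0.065, 0.998, 0.001], [0.998, -0.065, 0.0], [0.0, 0.001, -1.0]]
contact_force: [-1.0, 1.4, 3.9]
finger_gap: 0.0112
grasp_force: 49.3
```

Run:
```python
from h import *
to(.5056,.2423,.04,3.8)
```

```text
t 13.0 pos [0.5237 0.2425 0.0422] shift [-0.0014 -0.018   0.0022] turn [ 0.0005 -0.0003 -0.1309] gap 0.011153042622654891 F [-1.   1.4  3.9]
```

apply_moves(
  increments=[
    [0,[0,-0.001,0],[0,0,-0.008]],
    [0,[0,-0.002,0],[0,0,-0.015]],
    [0,[0,-0.002,0],[0,0,-0.015]],
    [0,[0,-0.002,0],[0,0,-0.015]],
    [0,[0,-0.002,0],[0,0,-0.015]],
    [0,[0,-0.002,0],[0,0,-0.015]],
    [0,[0,-0.002,0],[0,0,-0.015]],
    [0,[0,-0.002,0],[0,0,-0.015]],
    [0,[0,-0.002,0],[0,0,-0.012]],
    [0,[0,-0.001,0],[0,0,-0.006]],
  ],
)

```text
t: 14.0
eef_pos: [0.5057, 0.2426, 0.0422]
orientation: [[-0.067, 0.998, 0.001], [0.998, 0.067, 0.0], [0.0, 0.001, -1.0]]
contact_force: [2.7, 0.1, 4.4]
finger_gap: 0.0112
grasp_force: 49.5
```

apply_moves(
  increments=[
    [0,[0,0,0],[0,0,0]],
    [0,[0,0,0],[0,0,0]],
    [0,[0,0,0],[0,0,0]],
  ],
)

```text
t: 14.3
eef_pos: [0.5057, 0.2426, 0.0422]
orientation: [[-0.067, 0.998, 0.001], [0.998, 0.067, 0.0], [0.0, 0.001, -1.0]]
contact_force: [2.9, 0.2, 5.7]
finger_gap: 0.011
grasp_force: 49.6
```

Run:
```python
from h import *
to(.5056,.2423,.04,3.8)
snap('side');snap('scene')
for n in('scene','side'):
    im,P,ok=cloud(n);x,y,z=P[...,0],P[...,1],P[...,2]
    m=ok&(z>.001)&(z<.008)&(abs(x-.51)<.06)&(y>.05)&(y<.14)&(im.min(2)>100); q=P[m]
    print(n,'plate',cv2.minAreaRect((q[:,:2]*1000).astype(np.float32)))
a=load('side')[0][135:265,280:400];b=load('scene')[0][185:315,280:440]
save('al',np.hstack([cv2.resize(a,(360,390)),cv2.resize(b,(440,358)).copy() if 0 else cv2.resize(b,(440,390))]))
```

```text
t 14.3 pos [0.5057 0.2426 0.0422] shift [-0.0003 -0.0001  0.0022] turn [ 0.0006 -0.0001  0.0008] gap 0.010973419649595592 F [2.9 0.2 5.7]
scene plate ((520.0203247070312, 96.01222229003906), (87.39256286621094, 90.87138366699219), 4.693159580230713)
side plate ((547.0181274414062, 94.1392822265625), (6.233380317687988, 70.59901428222656), 8.134824752807617)
```

View pics/al.png

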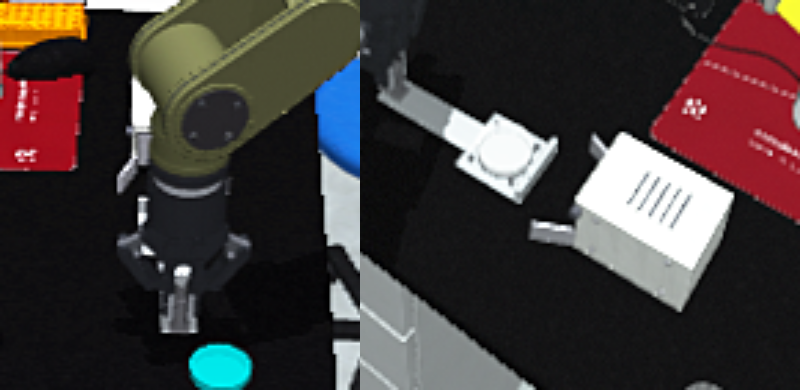

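The carriage looks lined up with the mouth in the scene view: front bar at (520,170), mouth at (580,200) in that crop. I'll push it in stages and watch the force.

apply_moves(
  increments=[
    [0,[-0.003,0,0],[0,0,0]],
    [0,[-0.006,0,0],[0,0,0]],
    [0,[-0.007,0,0],[0,0,0]],
    [0,[-0.007,0,0],[0,0,0]],
    [0,[-0.007,0,0],[0,0,0]],
    [0,[-0.007,0,0],[0,0,0]],
    [0,[-0.007,0,0],[0,0,0]],
    [0,[-0.007,0,0],[0,0,0]],
    [0,[-0.006,0,0],[0,0,0]],
    [0,[-0.003,0,0],[0,0,0]],
  ],
)

```text
t: 15.4
eef_pos: [0.509, 0.1833, 0.0422]
orientation: [[-0.066, 0.998, -0.001], [0.998, 0.066, 0.002], [0.002, -0.001, -1.0]]
contact_force: [0.2, 5.2, 7.5]
finger_gap: 0.011
grasp_force: 49.9
```

apply_moves(
  increments=[
    [0,[-0.003,0,0],[0,0,0]],
    [0,[-0.003,0,0],[0,0,0]],
    [0,[-0.003,0,0],[0,0,0]],
    [0,[-0.003,0,0],[0,0,0]],
    [0,[-0.003,0,0],[0,0,0]],
    [0,[-0.003,0,0],[0,0,0]],
    [0,[-0.002,0,0],[0,0,0]],
  ],
)

```text
t: 16.1
eef_pos: [0.5103, 0.1638, 0.0422]
orientation: [[-0.066, 0.998, -0.001], [0.998, 0.066, 0.002], [0.003, -0.001, -1.0]]
contact_force: [0.2, 6.1, 7.3]
finger_gap: 0.0115
grasp_force: 49.9
```

Run:
```python
from h import *
to(.5056+.08*.066,.2426-.08*.998,.042,3.8)
snap('scene')
im,P,ok=cloud('scene');x,y,z=P[...,0],P[...,1],P[...,2]
m=ok&(z>.002)&(z<.016)&(abs(x-.515)<.05)&(y>-.0)&(y<.09)&(im.min(2)>100);q=P[m]
for yy in(.01,.02,.03,.04,.05):
    s=q[abs(q[:,1]-yy)<.004];print(yy,len(s),*( (np.percentile(s[:,0],[1,99]).round(4)) if len(s) else ()))
```

```text
t 16.1 pos [0.5103 0.1638 0.0422] shift [-0.0011  0.0005  0.0002] turn [-0.0008 -0.0025 -0.    ] gap 0.01148819512634754 F [0.2 6.1 7.3]
0.01 17 0.4836 0.5431
0.02 14 0.4811 0.536
0.03 19 0.4795 0.5066
0.04 22 0.48 0.5539
0.05 37 0.4845 0.5538
```

apply_moves(
  increments=[
    [0,[-0.003,0,0],[0,0,0]],
    [0,[-0.004,0,0],[0,0,0]],
    [0,[-0.004,0,0],[0,0,0]],
    [0,[-0.004,0,0],[0,0,0]],
    [0,[-0.004,0,0],[0,0,0]],
    [0,[-0.004,0,0],[0,0,0]],
    [0,[-0.004,0,0],[0,0,0]],
    [0,[-0.004,0,0],[0,0,0]],
    [0,[-0.004,0,0],[0,0,0]],
    [0,[-0.004,0,0],[0,0,0]],
  ],
)

```text
t: 17.15
eef_pos: [0.5129, 0.125, 0.0422]
orientation: [[-0.066, 0.998, -0.001], [0.998, 0.066, 0.003], [0.003, -0.001, -1.0]]
contact_force: [0.0, 6.0, 7.4]
finger_gap: 0.0111
grasp_force: 49.9
```

Run:
```python
from h import *
to(.5056+.119*.066,.2426-.119*.998,.042,3.8);print(arm.observe()['wrist_torque'])
```

```text
t 17.15 pos [0.5129 0.125  0.0422] shift [-0.0012  0.0005  0.0002] turn [-0.0009 -0.0027 -0.    ] gap 0.011056997157424366 F [0.  6.  7.4]
[ 0.75995436 -0.00720367  0.02303961]
```

apply_moves(
  increments=[
    [0,[-0.005,0,0],[0,0,0]],
    [0,[-0.005,0,0],[0,0,0]],
    [0,[-0.005,0,0],[0,0,0]],
    [0,[-0.005,0,0],[0,0,0]],
    [0,[-0.005,0,0],[0,0,0]],
    [0,[-0.005,0,0],[0,0,0]],
    [0,[-0.005,0,0],[0,0,0]],
    [0,[-0.005,0,0],[0,0,0]],
    [0,[-0.005,0,0],[0,0,0]],
    [0,[-0.003,0,0],[0,0,0]],
  ],
)

```text
t: 18.15
eef_pos: [0.5161, 0.0771, 0.0422]
orientation: [[-0.066, 0.998, -0.001], [0.998, 0.066, 0.003], [0.003, -0.001, -1.0]]
contact_force: [-0.2, 6.2, 8.8]
finger_gap: 0.0112
grasp_force: 50.0
```

apply_moves(
  increments=[
    [0,[-0.002,0,0],[0,0,0]],
    [0,[-0.002,0,0],[0,0,0]],
    [0,[-0.002,0,0],[0,0,0]],
    [0,[-0.002,0,0],[0,0,0]],
    [0,[-0.002,0,0],[0,0,0]],
  ],
)

```text
t: 18.65
eef_pos: [0.5167, 0.0671, 0.0422]
orientation: [[-0.066, 0.998, -0.001], [0.998, 0.066, 0.003], [0.003, -0.001, -1.0]]
contact_force: [-0.6, 6.0, 8.1]
finger_gap: 0.0109
grasp_force: 50.0
```

apply_moves(
  increments=[
    [0,[-0.001,0,0],[0,0,0]],
    [0,[-0.001,0,0],[0,0,0]],
    [0,[-0.001,0,0],[0,0,0]],
    [0,[-0.001,0,0],[0,0,0]],
    [0,[-0.001,0,0],[0,0,0]],
  ],
)

```text
t: 19.15
eef_pos: [0.5171, 0.0621, 0.0422]
orientation: [[-0.066, 0.998, -0.001], [0.998, 0.066, 0.002], [0.003, -0.001, -1.0]]
contact_force: [-0.1, 6.3, 8.8]
finger_gap: 0.011
grasp_force: 50.0
```

apply_moves(
  increments=[
    [0,[-0.001,0,0],[0,0,0]],
    [0,[-0.001,0,0],[0,0,0]],
    [0,[-0.001,0,0],[0,0,0]],
  ],
)

```text
t: 19.45
eef_pos: [0.5172, 0.0606, 0.0422]
orientation: [[-0.065, 0.998, -0.001], [0.998, 0.065, 0.006], [0.006, -0.001, -1.0]]
contact_force: [-0.7, 15.8, 8.4]
finger_gap: 0.011
grasp_force: 50.1
```

apply_moves(
  increments=[
    [0,[-0.001,0,0],[0,0,0]],
    [0,[0,0,0],[0,0,0]],
    [1,[0,0,0],[0,0,0]],
    [1,[0,0,0],[0,0,0]],
    [1,[0,0,0],[0,0,0]],
    [1,[0,0,0],[0,0,0]],
    [1,[0,0,0],[0,0,0]],
    [1,[0,0,0],[0,0,0]],
    [1,[0,0,-0.005],[0,0,0]],
    [1,[0,0,-0.015],[0,0,0]],
  ],
)

```text
t: 20.45
eef_pos: [0.5165, 0.0568, 0.0611]
orientation: [[-0.066, 0.998, -0.004], [0.998, 0.066, -0.0], [0.0, -0.003, -1.0]]
contact_force: [0.3, 1.1, 0.2]
finger_gap: 0.0857
grasp_force: 0.0
```

apply_moves(
  increments=[
    [1,[0,0,-0.03],[0,0,0]],
    [1,[0,0,-0.04],[0,0,0]],
    [1,[0,0,-0.04],[0,0,0]],
    [1,[0,0,-0.03],[0,0,0]],
    [1,[0.01,0,0],[0,0,0]],
    [1,[0.03,0,0],[0,0,0]],
    [1,[0.03,0,0],[0,0,0]],
    [1,[0.02,0,0],[0,0,0]],
    [1,[0,0,0],[0,0,0]],
    [1,[0,0,0],[0,0,0]],
  ],
)

```text
t: 21.45
eef_pos: [0.5115, 0.1468, 0.2018]
orientation: [[-0.068, 0.998, -0.0], [0.998, 0.068, -0.001], [-0.0, -0.0, -1.0]]
contact_force: [1.0, -0.1, 0.3]
finger_gap: 0.0857
grasp_force: 0.0
```

Run:
```python
from h import *
to(.5,.1,.2)
a=np.array([.066,-.998]);b=np.array([.998,.066]);M=np.array([.5225,-.0135])
for n in('wrist','scene','side'):
    snap(n);im,P,ok=cloud(n)
    xc=(P[...,:2]-M)@a;yc=(P[...,:2]-M)@b;z=P[...,2]
    g=ok&(xc<-.05)&(xc>-.11)&(abs(yc)<.015)&(z>.035)&(z<.05)
    f=ok&(abs(yc)<.03)&(z>.018)&(z<.052)&(xc>-.03)&(xc<.05)
    r=ok&(abs(yc)<.03)&(z>.062)&(z<.078)&(xc>-.03)&(xc<.125)
    print(n,'grip',g.sum(),*([np.percentile(xc[g],[2,98]).round(4),yc[g].mean().round(4)] if g.any() else []),'flap',f.sum(),np.percentile(xc[f],[5,50,95]).round(4) if f.any() else '', 'roof',np.percentile(xc[r],[1,99]).round(4) if r.any() else '')
    for lo in(.018,.026,.034,.042):
        k=f&(z>=lo)&(z<lo+.008);print(lo,k.sum(),np.median(xc[k]).round(4) if k.any() else '')
```

```text
t 21.45 pos [0.5115 0.1468 0.2018] shift [-0.0459 -0.0146  0.0018] turn None gap 0.08569241154721331 F [ 1.  -0.1  0.3]
wrist grip 286 [-0.0852 -0.0646] 0.0005 flap 1323 [0.0002 0.0013 0.0021] roof [-0.004  -0.0014]
0.018 306 0.0011
0.026 289 0.0013
0.034 305 0.0013
0.042 324 0.0013
scene grip 40 [-0.0797 -0.0599] -0.0035 flap 0  roof [0.0017 0.1217]
0.018 0 
0.026 0 
0.034 0 
0.042 0 
side grip 24 [-0.0855 -0.0651] -0.0018 flap 141 [-0.0031  0.0027  0.0079] roof [-0.0054  0.1088]
0.018 33 0.0024
0.026 34 0.0024
0.034 37 0.0028
0.042 29 0.0032
```

```bash
python3 -c "
from bench import arm
print(arm.sign_off())"
```

```text
the job is handed in; nothing more can be done
None
```

I put the dish in its nest outside the chamber, then pushed the carriage home: the grip stands 75 mm outside the mouth, the flap measures upright and shut, and I didn't touch the bystanders. I handed it in at about 21.6 s; the dish is hidden behind the flap, so I couldn't see it in its nest at the end.

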